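Fetch the check weight from behind the bottles

ROBOT

A 6-joint arm with a two-finger parallel gripper is mounted at the origin on the work surface. World frame = base frame: x ahead of the robot, y to its left, z up, the work surface at z = 0. Lengths are in m, angles in rad, forces in N, time in s.
With the tool pointing down it reaches from about 0.325 to 0.9 m from the base axis. Payload 3.5 kg.
Tool frame: the origin (TCP) lies between the finger pads; the fingertips stand 19 mm ahead of it and the grasp point (between the pads) is the TCP; z points along the fingers, y is the line along which they close (so a half turn about z gives the same grasp; the last joint's range is limited). The gripper opens to 85 mm and grips with 20 to 120 N. Pads are 22 mm wide; open, the fingers measure 114 mm over their backs; the gripper's body (76 mm by 85 mm) begins 54 mm behind the grasp point. The pads swing forward as they close: fully open they stand 13 mm farther back than shut.
Start: joints at [-1.304, 0.276, -0.026, 1.268, 0, 1.467], TCP at [0.226, -0.583, 0.25] pointing down, gripper open.
Joint ranges: [-3.12, 3.12], [-0.85, 1.88], [-1.08, 1.24], [-1.95, 2.15], [-1.57, 1.53], [-3.14, 3.14]. Speed limits (rad/s): [2.57, 2.57, 3.14, 3.14, 3.14, 3.14].

INTERFACE

Orientations are given as a unit quaternion [x, y, z, w].
In Python, from workcell import robot, imaging, models gives the robot as it stands. The module is installed in compiled form; this text tells all that it offers.
- The arm moves only by the tool apply_moves, never from a script. Its argument "targets" is a list of rows, each a list of 3 entries, a list of its own where there are three numbers: the shift along the tool's x, y, z in m, then the turn, a rotation vector about the tool's x, y, z in degrees, then the opening, from 0 (shut) to 1 (fully open). In form: [[[dx, dy, dz], [wx, wy, wz], claw], ...]. A call has exactly 8 rows; each row shifts and turns the commanded pose from where the row before left it, along the tool's axes as they then stand; what a row does not reach is not made up. A row lasts 1/8 s, in which the tool goes at most 62.5 mm and 10.7 degrees, less where a joint would pass 70% of its speed; a pose out of reach is approached as far as the arm can. A call is refused whole if a number of a shift passes 0.0625 or a number of a turn 10.7, either way. A call with a gripper value outside its range is refused whole. The fingers move at their own pace and stop on an object; the grip force is fixed at half the most. Time passes only in rows, so rows that do not move let the fingers close, or fill a call up. It gives the time, the measured TCP pose, the force, the opening and the grip force at its end, in the units of the state.
- robot.observe(): the state, without advancing time (a new reading comes with each control period).
- imaging.camera(name): name is "scene" or "top"; returns (picture, depth): 384x512x3 uint8, red, green, blue; 384x512 float32, m along the optical axis (not along the pixel's ray), 0 where there is no reading.
- imaging.camera_params(name): a dict with "K" (3x3 intrinsics, pixels), "view" (4x4, takes a point from world to camera coordinates). Camera axes: x right, y down, z forward; pixel columns grow to the right and rows downward; lengths in m; the calibration is good to about 2 mm. A picture is of the moment at which its call begins. camera_params takes no time and is no camera call.
- robot.job_done(): hands the job in; it is judged then, once.
Trained networks look in the newest picture that a camera, given by its name, has taken for a name from the list of things; names that differ only in an ending like _2 or _b are one class to them, and where a whole thing is asked for, a point or a joint stands for the part that bears it (a point fixed in the world has none). Each returns a list of dicts, best first, with "confidence" (0 to 1); they miss things now and then, are a little off and sometimes report something else, mostly with a low value. They report only what shows in the picture. A call takes as long as a camera call. They do not tell look-alikes from the thing itself.
- models.silhouettes(camera, label): "region" (384x512 bool, what is visible of it) and "extent" ([left, top, right, bottom] in pixels, round what is visible of it).
The state is a dict: "time": time; "joint_positions": joint angles; "dq": joint speeds; "joint_torque": joint torques, N m; "position": TCP position; "ee_rot": TCP orientation; "force": force on the tool from outside, world axes, zero at the start; "moment": the same for the moment, N m; "gripper_width": opening from 0.0 (shut) to 1.0 (fully open); "grasp_force": force on a finger pad.
Only numpy, scipy, OpenCV 4.12 (cv2) and the standard library are available. Lean on these libraries where they do the work, as an engineer would, in place of code of your own. Each camera call takes 0.05 s, during which the arm holds its last target. There are 200 camera calls.

TASK

The balance is due its check. Move the amber bottle, the stoppered flask and the white square bottle off the storage stand onto the steel side tray so that all three stand there, then take the steel check weight from behind them and set it gently, upright, on the middle of the balance pan, and after that put each of the three back on the very pad it came from. Nothing may tip over, and leave the vial and the rubber stopper on the stand and the small beaker in front of it undisturbed; the weight stays on the pan.

Things in the scene. Friction and masses are not known exactly. Their poses are not given: they have to be found in the camera images.
- stand: Fixed grey storage stand, deck 160 (x) x 240 (y) mm, top 12 mm above its origin (bench level, under the deck's centre). Steel rail 45 mm high, 8 mm thick, along the +x edge. Dark flush pads: three of 60 mm diameter at (x,y) = (-34,0), (18,68), (18,-68) mm for bottles and flask (which is on which varies), one of 48 mm at (35,0) mm for the weight; each thing starts within 5 mm of its pad's centre.
- tray: Fixed empty steel tray (the side area), left or right of the stand: 270 (x) x 160 (y) mm outside, walls 5 mm thick and 14 mm high, inner floor 5 mm above its origin, which lies at bench level under its centre. Takes the three things in a row along its x, 85 mm apart.
- balance: Fixed white laboratory balance on the other side of the stand, with a round steel pan of 120 mm diameter. Origin at bench level straight below the pan's centre; pan top 72 mm above it. The housing (220 x 180 mm, top at 58 mm) reaches 130 mm to its -x, where the display is, and 90 mm to its +x.
- bottle: Loose round amber glass bottle with a black screw cap, 120 mm high; body 54 mm diameter up to 70 mm, narrowing to the neck at 86 mm, cap 34 mm diameter from 90 to 120 mm. Origin: centre of the underside, z up. 130-210 g. Grip it by the cap.
- flask: Loose conical clear glass flask closed by a dark rubber stopper, 112 mm high; base 62 mm diameter, narrowing to a straight neck of 26 mm diameter from 66 to 88 mm, stopper from 88 mm up, 26 mm diameter widening to 30 mm at the top. Origin: centre of the underside, z up. 100-170 g. Grip it by the neck and stopper.
- squarebottle: Loose white plastic bottle, 46 x 46 mm square body up to 66 mm (shoulder to 74 mm), round white screw cap 30 mm diameter from 74 to 102 mm. Origin: centre of the underside, z up. 110-180 g. Grip it by the cap.
- weight: Loose polished steel 500 g check weight: cylinder 44 mm diameter up to 34 mm, above it a narrow neck (16 mm diameter) and a knob 24 mm diameter, 52 mm high in all. Origin: centre of the underside, z up. Starts on the stand's rear pad, low between the taller things, so that it can be gripped round its body only once they are cleared.
- vial: Bystander, loose: small glass vial with grey cap, 22 mm diameter, 42 mm high, on a front corner of the stand (left or right), about (-55, +-92) mm in the stand's frame. Origin: centre of the underside. Leave it alone.
- stopper: Bystander, loose: dark rubber stopper, 30 to 36 mm diameter, 26 mm high, on the other front corner of the stand. Origin: centre of the underside. Leave it alone.
- beaker: Bystander, loose: small empty glass beaker, 48 mm diameter, 55 mm high, on the bench between the robot and the stand. Origin: centre of the underside. Leave it alone.
Not all that is in view belongs to the job. Leave any green look-alike of the weight alone.

How it is judged:
By the outcome, as a careful person would: the job done as asked, in the order asked, and still so for the second after the job is handed in, with the robot touching nothing.
It also fails if it takes over 144 s, if anything falls off the work surface, if the arm or the gripper's body presses on something with over 40 N, if the wrist force passes 120 N, or if a joint passes its speed limit or range.

## Working session

There is one attempt and no reset: what is moved stays moved. The work goes in short steps, Python scripts to look and compute and a tool call to move; the robot and the scene stay as the last step left them, time stands still between calls to the robot, and variables do not carry over. Pictures are saved under pics/ and viewed, at most 14 in all, crops included, and the job is handed in when it is done.

Besides the shell and the picture viewer there is one more tool, called after "Emit:" by a JSON object that holds its "op" and its "data", one argument or row to a line. apply_moves: Moves the arm, as the interface text tells. Its arguments: {"type":"object","properties":{"targets":{"type":"array"}},"required":["targets"]}

```bash
mkdir -p pics; cat > h.py <<'E'
import numpy as np, cv2
from workcell import robot, imaging, models
def snap(n,f=None):
    p,d=imaging.camera(n)
    if f: cv2.imwrite('pics/'+f,p[:,:,::-1])
    c=imaging.camera_params(n); np.savez('/tmp/%s.npz'%n,p=p,d=d,K=c['K'],V=c['view'])
    return p,d,c['K'],c['view']
def world(d,K,V):
    v,u=np.mgrid[0:d.shape[0],0:d.shape[1]]
    P=np.stack([(u-K[0,2])/K[0,0]*d,(v-K[1,2])/K[1,1]*d,d,np.ones_like(d)],-1)
    return (P@np.linalg.inv(V).T)[...,:3]
E
python3 - <<'E'
from h import *
for n in('scene','top'):
    p,d,K,V=snap(n,n+'0.png'); print(n,np.linalg.inv(V)[:3].round(3).tolist(),K[0,0])
s=robot.observe(); print(s['position'],s['ee_rot'],s['force'],s['gripper_width'],s['time'])
E
```

```text
scene [[0.842, 0.325, -0.431, 0.948], [0.54, -0.514, 0.666, -0.659], [-0.005, -0.794, -0.608, 0.652]] 476.0425505191006
top [[0.021, -0.994, 0.105, 0.391], [-1.0, -0.019, 0.016, -0.012], [-0.014, -0.106, -0.994, 1.004]] 381.6507677851545
[ 0.22570139 -0.58207433  0.24922387] [ 9.82955016e-01  1.83843264e-01 -8.92021492e-05 -1.04053314e-03] [-2.06760761e-04  9.25396912e-02 -3.11845604e-01] 1.0025229956890027 0.1
```

View pics/scene0.png

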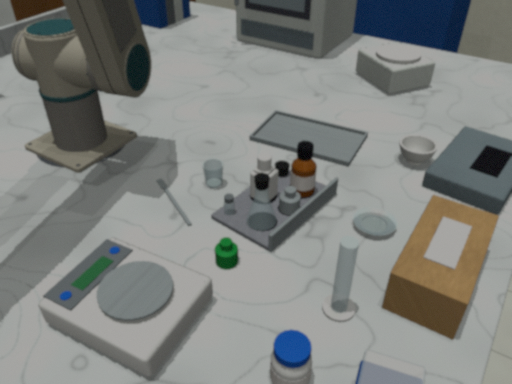

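View pics/top0.png

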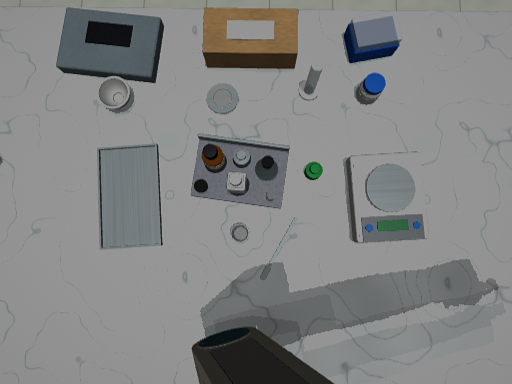

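The scene view shows the stand at about (275,205), the balance at (135,290) and the tray at (310,138). The top view shows the stand at (240,171), the tray at (130,196) on the left and the balance pan at (390,188).

Weight candidates: the steel one at top (242,157) and the green one at top (314,170). The steel one on the stand's rear pad fits the description. I'll confirm it in a crop.

```bash
python3 - <<'E'
from h import *
z=np.load('/tmp/top.npz'); p=z['p'][125:250,180:340]; s=np.load('/tmp/scene.npz')['p'][130:255,200:360]
im=np.vstack([cv2.resize(a,None,fx=2.4*2,fy=2.4,interpolation=cv2.INTER_CUBIC) if 0 else cv2.resize(a,(384,300),interpolation=cv2.INTER_CUBIC) for a in(p,s)])
cv2.imwrite('pics/crop0.png',im[:,:,::-1])
W={n:world(*[np.load('/tmp/%s.npz'%n)[k] for k in('d','K','V')]) for n in('top','scene')}
for n in('top','scene'):
  for l in('stand','tray','balance','bottle','flask','squarebottle','weight','vial','stopper','beaker'):
    for r in models.silhouettes(n,l)[:2]:
        if r['confidence']<.3: continue
        m=r['region']&(np.load('/tmp/%s.npz'%n)['d']>0); P=W[n][m]
        if len(P)<5: print(n,l,'few');continue
        zt=np.percentile(P[:,2],97); T=P[P[:,2]>zt-.008]
        print(n,l,round(r['confidence'],2),[int(e) for e in r['extent']],m.sum(),'zt%.3f'%zt,'topmid',((T.max(0)+T.min(0))/2).round(3),T.mean(0).round(3),'all',P.min(0).round(3)[:2],P.max(0).round(3)[:2])
        if l in('stand','tray','balance'):
            q=cv2.minAreaRect(np.float32(P[:,:2]*1000)); print(q)
E
```

```text
top stand 0.74 [191, 132, 288, 207] 3981 zt0.045 topmid [0.571 0.034 0.085] [0.623 0.036 0.049] all [ 0.467 -0.086] [0.651 0.169]
((565.324951171875, 40.48919677734375), (242.70016479492188, 172.69021606445312), 83.21155548095703)
top stand 0.4 [268, 192, 276, 197] 51 zt0.056 topmid [ 0.494 -0.039  0.053] [ 0.494 -0.039  0.053] all [ 0.485 -0.048] [ 0.502 -0.03 ]
((493.4853210449219, -39.071189880371094), (17.56159210205078, 16.82054328918457), 88.91569519042969)
top tray 0.71 [99, 142, 161, 247] 6228 zt0.014 topmid [0.492 0.332 0.014] [0.491 0.331 0.009] all [0.353 0.243] [0.632 0.422]
((489.7950439453125, 336.8660888671875), (272.42388916015625, 169.14300537109375), 4.9126200675964355)
top balance 0.86 [345, 154, 429, 244] 6533 zt0.073 topmid [ 0.487 -0.34   0.071] [ 0.517 -0.331  0.071] all [ 0.382 -0.44 ] [ 0.61  -0.236]
((498.52911376953125, -343.54827880859375), (220.2434844970703, 202.07586669921875), 4.3415446281433105)
top bottle 0.9 [203, 143, 224, 171] 479 zt0.133 topmid [0.588 0.107 0.13 ] [0.588 0.107 0.131] all [0.561 0.08 ] [0.613 0.132]
top flask 0.56 [254, 155, 278, 
[... 2227 characters left out ...]
 all [ 0.543 -0.172] [ 0.588 -0.098]
scene weight 0.81 [278, 185, 304, 216] 496 zt0.065 topmid [0.596 0.036 0.062] [0.597 0.035 0.063] all [ 0.552 -0.005] [0.631 0.095]
scene vial 0.47 [224, 197, 233, 214] 207 zt0.055 topmid [ 0.496 -0.04   0.052] [ 0.497 -0.041  0.053] all [ 0.485 -0.051] [ 0.508 -0.03 ]
scene stopper 0.61 [273, 157, 286, 178] 192 zt0.041 topmid [0.527 0.111 0.055] [0.521 0.135 0.039] all [0.504 0.063] [0.55  0.158]
scene stopper 0.51 [251, 152, 279, 200] 748 zt0.115 topmid [0.547 0.011 0.115] [0.53  0.041 0.113] all [ 0.418 -0.04 ] [0.58  0.218]
scene beaker 0.91 [202, 159, 223, 189] 489 zt0.055 topmid [0.4   0.036 0.053] [0.399 0.034 0.052] all [0.376 0.011] [0.424 0.06 ]
```

View pics/crop0.png

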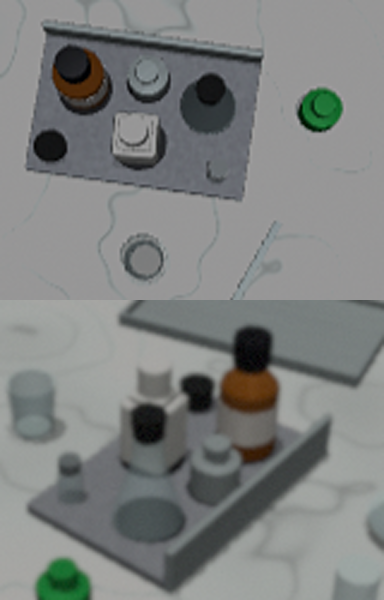

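The crop shows the steel weight on the rear pad at crop (148,75). The only look-alike is the green one on the bench, so I'll take the steel one. Next I'll fit the stand, tray and pan poses.

```bash
python3 - <<'E'
from h import *
W={n:world(*[np.load('/tmp/%s.npz'%n)[k] for k in('d','K','V')]).reshape(-1,3) for n in('top','scene')}
def box(P): return P[np.r_[:len(P)]]
for n in W:
  P=W[n]
  def sel(x0,x1,y0,y1,z0,z1): return P[(P[:,0]>x0)&(P[:,0]<x1)&(P[:,1]>y0)&(P[:,1]<y1)&(P[:,2]>z0)&(P[:,2]<z1)]
  D=sel(.44,.68,-.11,.19,.007,.017); q=cv2.minAreaRect(np.float32(D[:,:2]*1000)); print(n,'deck',q,np.median(D[:,2]))
  R=sel(.44,.68,-.11,.19,.040,.050); R=R[R[:,0]>.6]; q=cv2.minAreaRect(np.float32(R[:,:2]*1000)); print(n,'rail',q)
  T=sel(.33,.66,.23,.45,.003,.02); q=cv2.minAreaRect(np.float32(T[:,:2]*1000)); print(n,'tray',q)
  B=sel(.35,.65,-.47,-.2,.067,.08); (c,r)=cv2.minEnclosingCircle(np.float32(B[:,:2]*1000)); print(n,'pan',c,r,B[:,:2].mean(0),np.median(B[:,2]))
obj={'bottle':([.589,.106],(18,68)),'flask':([.5665,-.029],(18,-68)),'square':([.528,.046],(-34,0)),'weight':([.5955,.0365],(35,0))}
a=np.radians(-6.8);R=np.array([[np.cos(a),-np.sin(a)],[np.sin(a),np.cos(a)]])
for k,(w,l) in obj.items(): print(k,(np.array(w)*1000-R@np.array(l)).round(1))
E
```

```text
top deck ((546.30078125, 24.80078125), (280.5376892089844, 170.30410766601562), 82.12491607666016) 0.011430722036521901
top rail ((619.1182861328125, 34.687591552734375), (237.78146362304688, 41.311283111572266), 83.02069091796875)
top tray ((494.91546630859375, 338.8858337402344), (216.20790100097656, 329.19207763671875), 89.92639923095703)
top pan (517.669189453125, -331.7140197753906) 60.343727111816406 [ 0.516904   -0.33138875] 0.07131896249039704
scene deck ((560.4597778320312, 41.87290954589844), (243.19590759277344, 161.6339569091797), 83.0556869506836) 0.012066674147181544
scene rail ((617.84130859375, 35.88487243652344), (238.9661865234375, 46.65260696411133), 82.99444580078125)
scene tray ((494.3316650390625, 341.83935546875), (215.76797485351562, 326.3026428222656), 87.49641418457031)
scene pan (517.2340087890625, -332.3210754394531) 60.70610046386719 [ 0.52033845 -0.33488535] 0.07189771110642351
bottle [563.1  40.6]
flask [556.7  40.7]
square [561.8  42. ]
weight [560.7  40.6]
```

```bash
cat >> h.py <<'E'
from scipy.spatial.transform import Rotation as Ro
def plan(wps,theta=173,step=.05,pose=None):
    """wps: list of (x,y,z[,step]); prints tool-frame rows"""
    s=robot.observe(); p=np.array(s['position']); R=Ro.from_quat(s['ee_rot'])
    print('at',p.round(4),'F',np.round(s['force'],2),'w',round(s['gripper_width'],3),'t',s['time'])
    t=np.radians(theta); G=Ro.from_matrix(np.array([[np.cos(t),np.sin(t),0],[np.sin(t),-np.cos(t),0],[0,0,-1]]))
    for w in wps:
        st=w[3] if len(w)>3 else step
        D=np.array(w[:3])-p; rv=(R.inv()*G).as_rotvec(degrees=True)
        n=max(1,int(np.ceil(max(np.linalg.norm(D)/st,np.linalg.norm(rv)/10.6))))
        print('wp',w,'rows',n)
        if np.linalg.norm(rv)<2:
            print('  each',(R.inv().apply(D)/n).round(4).tolist(),(rv/n).round(2).tolist())
        else:
            dR=Ro.from_rotvec(rv/n,degrees=True); Q=R
            for i in range(n): print('  ',[Q.inv().apply(D/n).round(4).tolist(),(rv/n).round(2).tolist()]); Q=Q*dR
        p=np.array(w[:3]); R=G
E
python3 - <<'E'
from h import *
plan([(.589,.106,.22,.0487)])
E
```

```text
at [ 0.2259 -0.5827  0.2503] F [-0.86  0.16 -0.37] w 1.004 t 1.1
wp (0.589, 0.106, 0.22, 0.0487) rows 16
   [[0.0367, -0.0319, 0.0019], [0.0, -0.0, -9.49]]
   [[0.0415, -0.0254, 0.0019], [0.0, -0.0, -9.49]]
   [[0.0451, -0.0183, 0.0019], [0.0, -0.0, -9.49]]
   [[0.0475, -0.0106, 0.0019], [0.0, -0.0, -9.49]]
   [[0.0486, -0.0026, 0.0019], [0.0, -0.0, -9.49]]
   [[0.0484, 0.0054, 0.0019], [0.0, -0.0, -9.49]]
   [[0.0468, 0.0133, 0.0019], [0.0, -0.0, -9.49]]
   [[0.044, 0.0209, 0.0019], [0.0, -0.0, -9.49]]
   [[0.0399, 0.0278, 0.0019], [0.0, -0.0, -9.49]]
   [[0.0348, 0.034, 0.0019], [0.0, -0.0, -9.49]]
   [[0.0287, 0.0393, 0.0019], [0.0, -0.0, -9.49]]
   [[0.0218, 0.0435, 0.0019], [0.0, -0.0, -9.49]]
   [[0.0144, 0.0465, 0.0019], [0.0, -0.0, -9.49]]
   [[0.0065, 0.0482, 0.0019], [0.0, -0.0, -9.49]]
   [[-0.0015, 0.0486, 0.0019], [0.0, -0.0, -9.49]]
   [[-0.0095, 0.0477, 0.0019], [0.0, -0.0, -9.49]]
```

Emit:
{"op": "apply_moves", "data": {
  "targets": [
    [[0.037,-0.032,0.002],[0,0,-9.5],1],
    [[0.0415,-0.0255,0.002],[0,0,-9.5],1],
    [[0.045,-0.018,0.002],[0,0,-9.5],1],
    [[0.0475,-0.0105,0.002],[0,0,-9.5],1],
    [[0.0485,-0.0025,0.002],[0,0,-9.5],1],
    [[0.0485,0.0055,0.002],[0,0,-9.5],1],
    [[0.047,0.0135,0.002],[0,0,-9.5],0.8],
    [[0.044,0.021,0.002],[0,0,-9.5],0.8]
  ]
}}

```text
time: 2.1
position: [0.4087, -0.2368, 0.2346]
ee_rot: [0.659, 0.752, 0.0, 0.0]
force: [0.2, -0.1, -0.4]
gripper_width: 0.802
grasp_force: 0.0
```

Emit:
{"op": "apply_moves", "data": {
  "targets": [
    [[0.04,0.028,0.002],[0,0,-9.5],0.8],
    [[0.035,0.034,0.002],[0,0,-9.5],0.8],
    [[0.0285,0.0395,0.002],[0,0,-9.5],0.8],
    [[0.022,0.0435,0.002],[0,0,-9.5],0.8],
    [[0.0145,0.0465,0.002],[0,0,-9.5],0.8],
    [[0.0065,0.048,0.002],[0,0,-9.5],0.8],
    [[-0.0015,0.0485,0.002],[0,0,-9.5],0.8],
    [[-0.0095,0.0475,0.002],[0,0,-9.5],0.8]
  ]
}}

```text
time: 3.1
position: [0.5893, 0.1082, 0.2184]
ee_rot: [0.057, 0.998, -0.0, 0.0]
force: [1.1, 0.0, -0.2]
gripper_width: 0.797
grasp_force: 0.0
```

```bash
python3 - <<'E'
from h import *
plan([(.589,.106,.119,.035)])
print(robot.observe()['joint_positions'])
E
```

```text
at [0.5893 0.1082 0.2184] F [ 1.1   0.   -0.18] w 0.797 t 3.1
wp (0.589, 0.106, 0.119, 0.035) rows 3
  each [0.0, -0.0007, 0.0331] [-0.0, 0.01, 0.17]
[ 7.38055664e-02  2.48623932e-01 -1.31020262e-01  1.19054988e+00
 -1.98101064e-04  1.87080324e-01]
```

Emit:
{"op": "apply_moves", "data": {
  "targets": [
    [[0,-0.002,0.025],[0,0,0.5],0.8],
    [[0,0,0.03],[0,0,0],0.8],
    [[0,0,0.028],[0,0,0],0.8],
    [[0,0,0.016],[0,0,0],0.8],
    [[0,0,0],[0,0,0],0.8],
    [[0,0,0],[0,0,0],0],
    [[0,0,0],[0,0,0],0],
    [[0,0,0],[0,0,0],0]
  ]
}}

```text
time: 4.1
position: [0.5896, 0.1049, 0.121]
ee_rot: [0.064, 0.998, 0.0, 0.002]
force: [0.2, 2.1, 4.9]
gripper_width: 0.376
grasp_force: 59.2
```

Emit:
{"op": "apply_moves", "data": {
  "targets": [
    [[0,0,0],[0,0,0],0],
    [[0,0,0],[0,0,0],0],
    [[0,0,-0.005],[0,0,0],0],
    [[0,0,-0.015],[0,0,0],0],
    [[0,0,-0.025],[0,0,0],0],
    [[0,0,-0.025],[0,0,0],0],
    [[0,0,-0.02],[0,0,0],0],
    [[0,0,0],[0,0,0],0]
  ]
}}

```text
time: 5.1
position: [0.5898, 0.1046, 0.2118]
ee_rot: [0.064, 0.998, 0.0, 0.002]
force: [0.2, 0.3, -0.9]
gripper_width: 0.377
grasp_force: 59.6
```

```bash
python3 - <<'E'
from h import *
snap('scene','s1.png')
plan([(.577,.340,.21,.045),(.577,.340,.1145,.025)])
E
```

```text
at [0.5888 0.1046 0.2102] F [-0.7  -0.4  -2.38] w 0.384 t 5.15
wp (0.577, 0.34, 0.21, 0.045) rows 6
  each [0.0069, 0.0387, 0.0] [0.0, 0.02, -0.05]
wp (0.577, 0.34, 0.1145, 0.025) rows 4
  each [0.0, 0.0, 0.0239] [0.0, 0.0, 0.0]
```

View pics/s1.png

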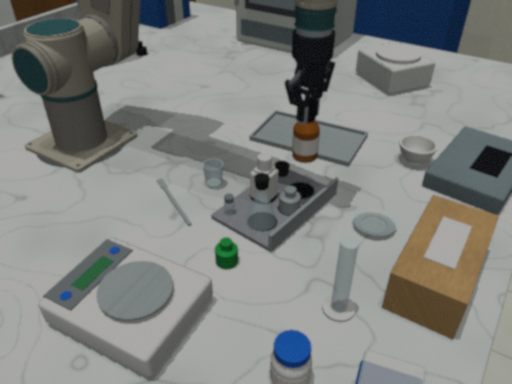

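The bottle is held, upright, at (306,140). I'll carry it to the far tray spot.

Emit:
{"op": "apply_moves", "data": {
  "targets": [
    [[0.004,0.02,0],[0,0,0],0],
    [[0.008,0.045,0],[0,0,0],0],
    [[0.009,0.052,0],[0,0,0],0],
    [[0.009,0.052,0],[0,0,0],0],
    [[0.008,0.043,0],[0,0,0],0],
    [[0.004,0.02,0.01],[0,0,0],0],
    [[0,0,0.02],[0,0,0],0],
    [[0,0,0.02],[0,0,0],0]
  ]
}}

```text
time: 6.15
position: [0.575, 0.3403, 0.1571]
ee_rot: [0.063, 0.998, -0.001, -0.001]
force: [0.0, 0.3, -1.5]
gripper_width: 0.387
grasp_force: 59.8
```

Emit:
{"op": "apply_moves", "data": {
  "targets": [
    [[0,0,0.02],[0,0,0],0],
    [[0,0,0.015],[0,0,0],0],
    [[0,0,0.006],[0,0,0],0],
    [[0,0,0.002],[0,0,0],0],
    [[0,0,0.001],[0,0,0],0],
    [[0,0,0.001],[0,0,0],0],
    [[0,0,0],[0,0,0],0],
    [[0,0,0],[0,0,0],0]
  ]
}}

```text
time: 7.15
position: [0.5763, 0.3402, 0.1146]
ee_rot: [0.064, 0.998, 0.0, 0.0]
force: [0.3, 0.5, -1.4]
gripper_width: 0.383
grasp_force: 59.8
```

```bash
python3 - <<'E'
from h import *
plan([(.577,.340,.1135,.025)])
E
```

```text
at [0.5763 0.3402 0.1146] F [ 0.31  0.5  -1.4 ] w 0.383 t 7.15
wp (0.577, 0.34, 0.1135, 0.025) rows 1
  each [-0.0007, -0.0001, 0.0011] [0.01, 0.03, -0.31]
```

Emit:
{"op": "apply_moves", "data": {
  "targets": [
    [[0,0,0.0007],[0,0,0],0],
    [[0,0,0.0006],[0,0,0],0],
    [[0,0,0],[0,0,0],0],
    [[0,0,0],[0,0,0],0],
    [[0,0,0],[0,0,0],0],
    [[0,0,0],[0,0,0],0],
    [[0,0,0],[0,0,0],0],
    [[0,0,0],[0,0,0],0]
  ]
}}

```text
time: 8.15
position: [0.5766, 0.3403, 0.114]
ee_rot: [0.064, 0.998, 0.0, 0.001]
force: [-1.6, -0.9, 5.5]
gripper_width: 0.378
grasp_force: 60.5
```

Contact. I'll release and move over to the square bottle.

Emit:
{"op": "apply_moves", "data": {
  "targets": [
    [[0,0,0],[0,0,0],0.5],
    [[0,0,0],[0,0,0],0.8],
    [[0,0,0],[0,0,0],0.8],
    [[0,0,0],[0,0,0],0.8],
    [[0,0,-0.015],[0,0,0],0.8],
    [[0,0,-0.03],[0,0,0],0.8],
    [[0,0,-0.03],[0,0,0],0.8],
    [[0,0,-0.02],[0,0,0],0.8]
  ]
}}

```text
time: 9.15
position: [0.5771, 0.3406, 0.2113]
ee_rot: [0.064, 0.998, 0.001, 0.002]
force: [-0.2, -0.7, 0.0]
gripper_width: 0.798
grasp_force: 0.0
```

```bash
python3 - <<'E'
from h import *
plan([(.528,.046,.205,.05),(.528,.046,.107,.025)])
E
```

```text
at [0.5771 0.3406 0.2113] F [-0.21 -0.7   0.01] w 0.798 t 9.15
wp (0.528, 0.046, 0.205, 0.05) rows 6
  each [0.0019, -0.0497, 0.0009] [0.02, 0.03, -0.05]
wp (0.528, 0.046, 0.107, 0.025) rows 4
  each [0.0, 0.0, 0.0245] [0.0, 0.0, 0.0]
```

Emit:
{"op": "apply_moves", "data": {
  "targets": [
    [[0.001,-0.03,0.001],[0,0,0],0.8],
    [[0.002,-0.055,0.001],[0,0,0],0.8],
    [[0.0025,-0.06,0.001],[0,0,0],0.8],
    [[0.0025,-0.06,0.001],[0,0,0],0.8],
    [[0.002,-0.055,0.001],[0,0,0],0.8],
    [[0.0015,-0.038,0.001],[0,0,0],0.8],
    [[0,0,0.015],[0,0,0],0.8],
    [[0,0,0.02],[0,0,0],0.8]
  ]
}}

```text
time: 10.15
position: [0.5279, 0.046, 0.1678]
ee_rot: [0.064, 0.998, 0.0, 0.001]
force: [-0.8, 0.3, 1.2]
gripper_width: 0.802
grasp_force: 0.0
```

```bash
python3 - <<'E'
from h import *
plan([(.528,.046,.107,.025)])
E
```

```text
at [0.5279 0.046  0.1678] F [-0.79  0.33  1.16] w 0.802 t 10.15
wp (0.528, 0.046, 0.107, 0.025) rows 3
  each [0.0, -0.0, 0.0203] [0.02, 0.06, -0.12]
```

Emit:
{"op": "apply_moves", "data": {
  "targets": [
    [[0,0,0.025],[0,0,0],0.8],
    [[0,0,0.023],[0,0,0],0.8],
    [[0,0,0.012],[0,0,0],0.8],
    [[0,0,0],[0,0,0],0.8],
    [[0,0,0],[0,0,0],0],
    [[0,0,0],[0,0,0],0],
    [[0,0,0],[0,0,0],0],
    [[0,0,0],[0,0,0],0]
  ]
}}

```text
time: 11.15
position: [0.528, 0.0462, 0.1083]
ee_rot: [0.064, 0.998, 0.0, 0.001]
force: [-0.6, 1.8, 6.9]
gripper_width: 0.331
grasp_force: 59.3
```

Emit:
{"op": "apply_moves", "data": {
  "targets": [
    [[0,0,0],[0,0,0],0],
    [[0,0,-0.005],[0,0,0],0],
    [[0,0,-0.015],[0,0,0],0],
    [[0,0,-0.025],[0,0,0],0],
    [[0,0,-0.025],[0,0,0],0],
    [[0,0,-0.025],[0,0,0],0],
    [[0,0,-0.01],[0,0,0],0],
    [[0,0,0],[0,0,0],0]
  ]
}}

```text
time: 12.15
position: [0.5272, 0.0459, 0.2127]
ee_rot: [0.064, 0.998, 0.0, 0.001]
force: [1.1, 0.7, -1.5]
gripper_width: 0.331
grasp_force: 59.2
```

```bash
python3 - <<'E'
from h import *
plan([(.4925,.333,.212,.045),(.4925,.333,.105,.025)])
E
```

```text
at [0.5272 0.0459 0.2127] F [ 1.11  0.75 -1.5 ] w 0.331 t 12.15
wp (0.4925, 0.333, 0.212, 0.045) rows 7
  each [0.0101, 0.04, 0.0001] [0.0, 0.01, -0.04]
wp (0.4925, 0.333, 0.105, 0.025) rows 5
  each [0.0, 0.0, 0.0214] [0.0, 0.0, 0.0]
```

Emit:
{"op": "apply_moves", "data": {
  "targets": [
    [[0.005,0.02,0],[0,0,0],0],
    [[0.012,0.047,0],[0,0,0],0],
    [[0.013,0.052,0],[0,0,0],0],
    [[0.013,0.052,0],[0,0,0],0],
    [[0.013,0.052,0],[0,0,0],0],
    [[0.0097,0.037,0],[0,0,0],0],
    [[0.005,0.02,0.01],[0,0,0],0],
    [[0,0,0.02],[0,0,0],0]
  ]
}}

```text
time: 13.15
position: [0.4922, 0.3338, 0.1809]
ee_rot: [0.063, 0.998, -0.0, 0.0]
force: [0.2, -0.7, -1.9]
gripper_width: 0.336
grasp_force: 59.5
```

Emit:
{"op": "apply_moves", "data": {
  "targets": [
    [[0,0,0.025],[0,0,0],0],
    [[0,0,0.025],[0,0,0],0],
    [[0,0,0.018],[0,0,0],0],
    [[0,0,0.008],[0,0,0],0],
    [[0,0,0.003],[0,0,0],0],
    [[0,0,0.001],[0,0,0],0],
    [[0,0,0.0005],[0,0,0],0],
    [[0,0,0],[0,0,0],0]
  ]
}}

```text
time: 14.15
position: [0.4927, 0.333, 0.1022]
ee_rot: [0.064, 0.998, 0.0, 0.001]
force: [0.6, 0.1, -2.1]
gripper_width: 0.331
grasp_force: 59.5
```

Emit:
{"op": "apply_moves", "data": {
  "targets": [
    [[0,0,0.0007],[0,0,0],0],
    [[0,0,0.0006],[0,0,0],0],
    [[0,0,0.0004],[0,0,0],0],
    [[0,0,0],[0,0,0],0],
    [[0,0,0],[0,0,0],0],
    [[0,0,0],[0,0,0],0],
    [[0,0,0],[0,0,0],0],
    [[0,0,0],[0,0,0],0]
  ]
}}

```text
time: 15.15
position: [0.4928, 0.333, 0.1013]
ee_rot: [0.064, 0.998, 0.0, 0.001]
force: [-1.2, -0.2, 7.1]
gripper_width: 0.333
grasp_force: 60.4
```

Emit:
{"op": "apply_moves", "data": {
  "targets": [
    [[0,0,0],[0,0,0],0.5],
    [[0,0,0],[0,0,0],0.8],
    [[0,0,0],[0,0,0],0.8],
    [[0,0,0],[0,0,0],0.8],
    [[0,0,-0.015],[0,0,0],0.8],
    [[0,0,-0.035],[0,0,0],0.8],
    [[0,0,-0.035],[0,0,0],0.8],
    [[0,0,-0.02],[0,0,0],0.8]
  ]
}}

```text
time: 16.15
position: [0.4935, 0.3334, 0.2084]
ee_rot: [0.064, 0.998, 0.001, 0.002]
force: [-0.1, 0.6, -0.1]
gripper_width: 0.803
grasp_force: 0.0
```

```bash
python3 - <<'E'
from h import *
plan([(.5665,-.029,.2,.05),(.5665,-.029,.102,.025)])
E
```

```text
at [0.4935 0.3334 0.2084] F [-0.13  0.64 -0.12] w 0.803 t 16.15
wp (0.5665, -0.029, 0.2, 0.05) rows 8
  each [-0.0148, -0.0438, 0.001] [0.02, 0.03, -0.04]
wp (0.5665, -0.029, 0.102, 0.025) rows 4
  each [0.0, 0.0, 0.0245] [0.0, 0.0, 0.0]
```

Emit:
{"op": "apply_moves", "data": {
  "targets": [
    [[-0.0085,-0.025,0],[0,0,0],0.8],
    [[-0.015,-0.045,0],[0,0,0],0.8],
    [[-0.018,-0.054,0],[0,0,0],0.8],
    [[-0.018,-0.054,0],[0,0,0],0.8],
    [[-0.018,-0.054,0],[0,0,0],0.8],
    [[-0.017,-0.05,0],[0,0,0],0.8],
    [[-0.0145,-0.042,0],[0,0,0],0.8],
    [[-0.009,-0.0265,0.005],[0,0,0],0.8]
  ]
}}

```text
time: 17.15
position: [0.5659, -0.0323, 0.2016]
ee_rot: [0.065, 0.998, -0.0, 0.001]
force: [0.8, 0.0, -0.2]
gripper_width: 0.802
grasp_force: 0.0
```

```bash
python3 - <<'E'
from h import *
plan([(.5665,-.029,.102,.025)])
E
```

```text
at [ 0.5659 -0.0323  0.2016] F [ 0.78  0.02 -0.16] w 0.802 t 17.15
wp (0.5665, -0.029, 0.102, 0.025) rows 4
  each [0.0, 0.0008, 0.0249] [-0.0, 0.04, -0.11]
```

Emit:
{"op": "apply_moves", "data": {
  "targets": [
    [[0,0.001,0.02],[0,0,0],0.8],
    [[0,0,0.025],[0,0,0],0.8],
    [[0,0,0.025],[0,0,0],0.8],
    [[0,0,0.02],[0,0,0],0.8],
    [[0,0,0.01],[0,0,0],0.8],
    [[0,0,0],[0,0,0],0.8],
    [[0,0,0],[0,0,0],0.5],
    [[0,0,0],[0,0,0],0.5]
  ]
}}

```text
time: 18.15
position: [0.5657, -0.0291, 0.1009]
ee_rot: [0.064, 0.998, -0.0, 0.001]
force: [-0.1, -0.5, 0.2]
gripper_width: 0.499
grasp_force: 0.0
```

```bash
python3 - <<'E'
from h import *
plan([(.5665,-.029,.102,.025)])
E
```

```text
at [ 0.5657 -0.0291  0.1009] F [-0.05 -0.46  0.18] w 0.499 t 18.15
wp (0.5665, -0.029, 0.102, 0.025) rows 1
  each [-0.0008, 0.0002, -0.0011] [-0.0, 0.11, -0.31]
```

Emit:
{"op": "apply_moves", "data": {
  "targets": [
    [[0,0,0],[0,0,0],0],
    [[0,0,0],[0,0,0],0],
    [[0,0,0],[0,0,0],0],
    [[0,0,0],[0,0,0],0],
    [[0,0,0],[0,0,0],0],
    [[0,0,-0.005],[0,0,0],0],
    [[0,0,-0.01],[0,0,0],0],
    [[0,0,-0.02],[0,0,0],0]
  ]
}}

```text
time: 19.15
position: [0.5637, -0.0288, 0.1343]
ee_rot: [0.064, 0.998, 0.0, -0.001]
force: [-0.1, -0.4, -0.1]
gripper_width: 0.312
grasp_force: 58.8
```

Emit:
{"op": "apply_moves", "data": {
  "targets": [
    [[0,0,-0.03],[0,0,0],0],
    [[0,0,-0.03],[0,0,0],0],
    [[0,0,-0.02],[0,0,0],0],
    [[0,0,0],[0,0,0],0],
    [[0,0,0],[0,0,0],0],
    [[0,0,0],[0,0,0],0],
    [[0,0,0],[0,0,0],0],
    [[0,0,0],[0,0,0],0]
  ]
}}

```text
time: 20.15
position: [0.5646, -0.0289, 0.2142]
ee_rot: [0.064, 0.998, 0.0, -0.001]
force: [0.7, 0.0, -0.6]
gripper_width: 0.312
grasp_force: 58.8
```

```bash
python3 - <<'E'
from h import *
snap('scene','s2.png')
plan([(.408,.3255,.215,.045)])
E
```

```text
at [ 0.5647 -0.0289  0.2144] F [ 0.04  0.31 -1.23] w 0.312 t 20.2
wp (0.408, 0.3255, 0.215, 0.045) rows 9
  each [0.0223, 0.0368, -0.0] [0.0, -0.0, -0.03]
```

View pics/s2.png

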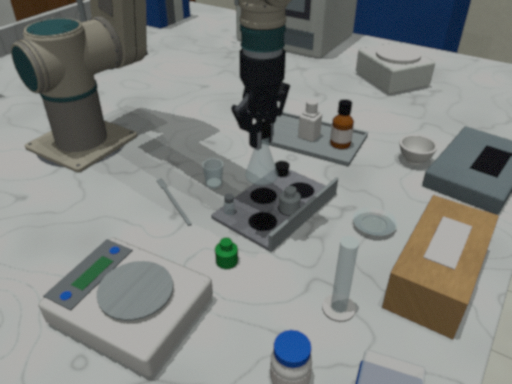

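The flask is held at (262,160), and the bottle and square bottle stand on the tray at (342,125) and (310,122). I'll carry the flask to the near tray spot.

Emit:
{"op": "apply_moves", "data": {
  "targets": [
    [[0.012,0.02,0],[0,0,0],0],
    [[0.027,0.045,0],[0,0,0],0],
    [[0.0315,0.052,0],[0,0,0],0],
    [[0.0315,0.052,0],[0,0,0],0],
    [[0.0315,0.052,0],[0,0,0],0],
    [[0.029,0.048,0],[0,0,0],0],
    [[0.0245,0.04,0],[0,0,0],0],
    [[0.0135,0.022,0],[0,0,0],0]
  ]
}}

```text
time: 21.2
position: [0.4056, 0.3273, 0.215]
ee_rot: [0.062, 0.998, 0.0, -0.0]
force: [0.6, -1.1, -1.1]
gripper_width: 0.313
grasp_force: 59.1
```

Emit:
{"op": "apply_moves", "data": {
  "targets": [
    [[0,0,0.015],[0,0,0],0],
    [[0,0,0.025],[0,0,0],0],
    [[0,0,0.03],[0,0,0],0],
    [[0,0,0.025],[0,0,0],0],
    [[0,0,0.015],[0,0,0],0],
    [[0,0,0.006],[0,0,0],0],
    [[0,0,0.002],[0,0,0],0],
    [[0,0,0],[0,0,0],0]
  ]
}}

```text
time: 22.2
position: [0.4088, 0.3252, 0.0976]
ee_rot: [0.064, 0.998, 0.0, 0.001]
force: [-0.2, 0.8, -0.9]
gripper_width: 0.312
grasp_force: 59.1
```

Emit:
{"op": "apply_moves", "data": {
  "targets": [
    [[0,0,0.0015],[0,0,0],0],
    [[0,0,0.001],[0,0,0],0],
    [[0,0,0.0007],[0,0,0],0],
    [[0,0,0],[0,0,0],0],
    [[0,0,0],[0,0,0],0],
    [[0,0,0],[0,0,0],0],
    [[0,0,0],[0,0,0],0],
    [[0,0,0],[0,0,0],0]
  ]
}}

```text
time: 23.2
position: [0.4083, 0.325, 0.0938]
ee_rot: [0.064, 0.998, 0.0, 0.0]
force: [-0.4, 0.2, 0.4]
gripper_width: 0.314
grasp_force: 59.0
```

Emit:
{"op": "apply_moves", "data": {
  "targets": [
    [[0,0,0.0006],[0,0,0],0],
    [[0,0,0],[0,0,0],0],
    [[0,0,0],[0,0,0],0],
    [[0,0,0],[0,0,0],0.5],
    [[0,0,0],[0,0,0],0.7],
    [[0,0,0],[0,0,0],0.7],
    [[0,0,0],[0,0,0],0.7],
    [[0,0,0],[0,0,0],0.7]
  ]
}}

```text
time: 24.2
position: [0.4081, 0.3248, 0.0929]
ee_rot: [0.064, 0.998, -0.0, -0.0]
force: [0.3, -0.8, 1.1]
gripper_width: 0.699
grasp_force: 0.0
```

Emit:
{"op": "apply_moves", "data": {
  "targets": [
    [[0,0,-0.01],[0,0,0],0.7],
    [[0,0,-0.025],[0,0,0],0.7],
    [[0,0,-0.04],[0,0,0],0.7],
    [[0,0,-0.04],[0,0,0],0.7],
    [[0,0,-0.02],[0,0,0],0.7],
    [[0,0,0],[0,0,0],0.85],
    [[0,0,0],[0,0,0],0.85],
    [[0,0,0],[0,0,0],0.85]
  ]
}}

```text
time: 25.2
position: [0.4073, 0.3243, 0.2265]
ee_rot: [0.064, 0.998, -0.001, -0.001]
force: [0.6, -0.6, -0.1]
gripper_width: 0.849
grasp_force: 0.0
```

```bash
python3 - <<'E'
from h import *
# fresh check of the weight and everything on the tray
for n in('scene','top'):
    p,d,K,V=snap(n,'t1.png' if n=='top' else None); P=world(d,K,V).reshape(-1,3)
    for nm,c,z0,z1 in(('weight',(.5955,.0365),.055,.07),('weightall',(.5955,.0365),.03,.07),('bottle',(.577,.34),.118,.13),('square',(.4925,.333),.1,.112),('flask',(.408,.3255),.108,.122)):
        T=P[(np.hypot(P[:,0]-c[0],P[:,1]-c[1])<.03)&(P[:,2]>z0)&(P[:,2]<z1)]
        if len(T): print(n,nm,len(T),((T.max(0)+T.min(0))/2).round(4))
plan([(.596,.0365,.2,.05),(.596,.0365,.035,.025)])
E
```

```text
scene weight 99 [0.5956 0.0367 0.0608]
scene weightall 379 [0.5954 0.0361 0.0483]
scene bottle 103 [0.5763 0.3411 0.1235]
scene square 78 [0.4933 0.3331 0.105 ]
scene flask 81 [0.4105 0.3255 0.1136]
top weight 72 [0.5949 0.0369 0.0634]
top weightall 236 [0.5946 0.0377 0.0511]
top bottle 161 [0.5757 0.3416 0.1227]
top square 125 [0.491  0.334  0.1056]
top flask 25 [0.415  0.3217 0.1141]
at [0.4075 0.3244 0.2267] F [ 0.15 -0.4  -0.91] w 0.852 t 25.3
wp (0.596, 0.0365, 0.2, 0.05) rows 7
  each [-0.032, -0.0374, 0.0038] [-0.01, -0.02, -0.04]
wp (0.596, 0.0365, 0.035, 0.025) rows 7
  each [0.0, 0.0, 0.0236] [0.0, 0.0, 0.0]
```

View pics/t1.png

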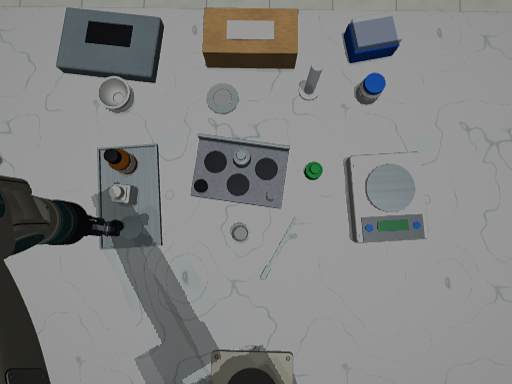

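All three stand on the tray: bottle (118,158), square bottle (121,192), flask under the gripper (115,228). The weight is at (242,157) and the pads are clear. Next I'll measure the pad centres and go to the weight.

```bash
python3 - <<'E'
from h import *
for n in('top','scene'):
    z=np.load('/tmp/%s.npz'%n); P=world(z['d'],z['K'],z['V']); g=cv2.cvtColor(z['p'],cv2.COLOR_RGB2GRAY)
    for l,c in(('bottle',(.586,.1065)),('flask',(.570,-.0285)),('square',(.5268,.0454))):
        m=(np.hypot(P[...,0]-c[0],P[...,1]-c[1])<.04)&(abs(P[...,2]-.012)<.008)&(g<45)
        Q=P[m][:,:2]; (cc,r)=cv2.minEnclosingCircle(np.float32(Q*1000)); print(n,l,Q.mean(0).round(4),np.round(cc,1),round(r,1),len(Q))
E
```

```text
top bottle [0.5849 0.1079] [585.  107.8] 29.4 372
top flask [ 0.5682 -0.027 ] [568.3 -27.2] 29.2 371
top square [0.5251 0.0468] [525.   46.9] 29.2 375
scene bottle [0.592  0.1139] [587.9 109.2] 28.4 186
scene flask [ 0.57   -0.0274] [569.7 -26.6] 28.4 368
scene square [0.5267 0.0467] [526.7  47.6] 28.1 297
```

Emit:
{"op": "apply_moves", "data": {
  "targets": [
    [[-0.015,-0.0175,0],[0,0,0],0.9],
    [[-0.03,-0.035,0],[0,0,0],0.9],
    [[-0.036,-0.042,0],[0,0,0],0.9],
    [[-0.036,-0.042,0],[0,0,0],0.9],
    [[-0.036,-0.042,0],[0,0,0],0.9],
    [[-0.032,-0.0375,0],[0,0,0],0.9],
    [[-0.025,-0.029,0.01],[0,0,0],0.9],
    [[-0.0135,-0.016,0.02],[0,0,0],0.9]
  ]
}}

```text
time: 26.3
position: [0.5981, 0.0359, 0.1976]
ee_rot: [0.065, 0.998, 0.0, 0.001]
force: [-0.7, 0.1, 0.0]
gripper_width: 0.902
grasp_force: 0.0
```

Emit:
{"op": "apply_moves", "data": {
  "targets": [
    [[0,0,0.03],[0,0,0],0.9],
    [[0,0,0.035],[0,0,0],0.9],
    [[0,0,0.025],[0,0,0],0.9],
    [[0,0,0.01],[0,0,0],0.9],
    [[0,0,0],[0,0,0],0.9],
    [[0,0,0],[0,0,0],0.9],
    [[0,0,0],[0,0,0],0.9],
    [[0,0,0],[0,0,0],0.9]
  ]
}}

```text
time: 27.3
position: [0.5973, 0.0375, 0.099]
ee_rot: [0.064, 0.998, 0.0, 0.001]
force: [-0.2, 0.5, -0.6]
gripper_width: 0.9
grasp_force: 0.0
```

```bash
python3 - <<'E'
from h import *
plan([(.5955,.0367,.036,.025)])
E
```

```text
at [0.5973 0.0375 0.099 ] F [-0.19  0.51 -0.58] w 0.9 t 27.3
wp (0.5955, 0.0367, 0.036, 0.025) rows 3
  each [0.0006, -0.0004, 0.021] [0.0, 0.03, -0.1]
```

Emit:
{"op": "apply_moves", "data": {
  "targets": [
    [[0.0018,-0.001,0.015],[0,0,0],0.9],
    [[0,0,0.02],[0,0,0],0.9],
    [[0,0,0.018],[0,0,0],0.9],
    [[0,0,0.009],[0,0,0],0.9],
    [[0,0,0.003],[0,0,0],0.9],
    [[0,0,0],[0,0,0],0.9],
    [[0,0,0],[0,0,0],0.65],
    [[0,0,0],[0,0,0],0.65]
  ]
}}

```text
time: 28.3
position: [0.5953, 0.0368, 0.0337]
ee_rot: [0.064, 0.998, 0.0, 0.001]
force: [0.2, 0.9, 1.1]
gripper_width: 0.651
grasp_force: 0.0
```

Emit:
{"op": "apply_moves", "data": {
  "targets": [
    [[0,0,0],[0,0,0],0],
    [[0,0,0],[0,0,0],0],
    [[0,0,0],[0,0,0],0],
    [[0,0,0],[0,0,0],0],
    [[0,0,0],[0,0,0],0],
    [[0,0,-0.003],[0,0,0],0],
    [[0,0,-0.007],[0,0,0],0],
    [[0,0,-0.01],[0,0,0],0]
  ]
}}

```text
time: 29.3
position: [0.5935, 0.0367, 0.0524]
ee_rot: [0.064, 0.998, -0.0, -0.001]
force: [-0.8, -0.7, -5.3]
gripper_width: 0.494
grasp_force: 61.4
```

Emit:
{"op": "apply_moves", "data": {
  "targets": [
    [[0,0,-0.02],[0,0,0],0],
    [[0,0,-0.03],[0,0,0],0],
    [[0,0,-0.03],[0,0,0],0],
    [[0,0,-0.025],[0,0,0],0],
    [[0,0,-0.015],[0,0,0],0],
    [[0,0,0],[0,0,0],0],
    [[0,0,0],[0,0,0],0],
    [[0,0,0],[0,0,0],0]
  ]
}}

```text
time: 30.3
position: [0.5936, 0.0368, 0.1714]
ee_rot: [0.064, 0.998, -0.0, -0.001]
force: [0.1, 0.4, -5.0]
gripper_width: 0.494
grasp_force: 61.6
```

```bash
python3 - <<'E'
from h import *
p,d,K,V=snap('scene','s3.png'); P=world(d,K,V).reshape(-1,3)
plan([(.5175,-.332,.172,.045),(.5175,-.332,.094,.025)])
E
```

```text
at [0.5938 0.0368 0.1716] F [ 0.06 -0.43 -5.93] w 0.497 t 30.35
wp (0.5175, -0.332, 0.172, 0.045) rows 9
  each [0.0032, -0.0417, -0.0] [-0.0, -0.02, -0.03]
wp (0.5175, -0.332, 0.094, 0.025) rows 4
  each [0.0, 0.0, 0.0195] [0.0, 0.0, 0.0]
```

View pics/s3.png

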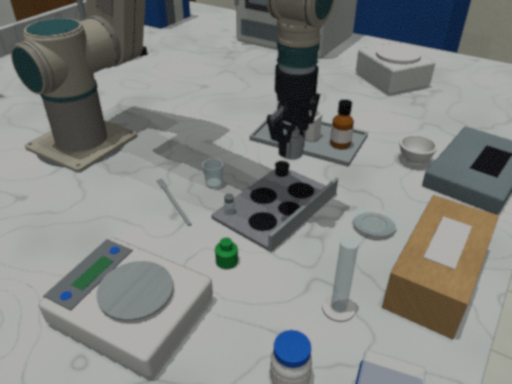

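The weight is held upright at (291,147). I'll carry it to the balance pan.

Emit:
{"op": "apply_moves", "data": {
  "targets": [
    [[0.002,-0.025,0],[0,0,0],0],
    [[0.004,-0.045,0],[0,0,0],0],
    [[0.004,-0.055,0],[0,0,0],0],
    [[0.004,-0.06,0],[0,0,0],0],
    [[0.0045,-0.06,0],[0,0,0],0],
    [[0.0045,-0.058,0],[0,0,0],0],
    [[0.004,-0.047,0],[0,0,0],0],
    [[0.002,-0.025,0],[0,0,0],0]
  ]
}}

```text
time: 31.35
position: [0.5173, -0.3338, 0.1723]
ee_rot: [0.065, 0.998, 0.0, -0.0]
force: [1.1, -0.1, -6.0]
gripper_width: 0.498
grasp_force: 62.1
```

Emit:
{"op": "apply_moves", "data": {
  "targets": [
    [[0,0,0],[0,0,0],0],
    [[0,0,0.015],[0,0,0],0],
    [[0,0,0.02],[0,0,0],0],
    [[0,0,0.02],[0,0,0],0],
    [[0,0,0.012],[0,0,0],0],
    [[0,0,0.005],[0,0,0],0],
    [[0,0,0],[0,0,0],0],
    [[0,0,0],[0,0,0],0]
  ]
}}

```text
time: 32.35
position: [0.5189, -0.3319, 0.1019]
ee_rot: [0.064, 0.998, -0.001, 0.001]
force: [-0.3, -0.3, -4.4]
gripper_width: 0.495
grasp_force: 62.2
```

```bash
python3 - <<'E'
from h import *
plan([(.5175,-.332,.094,.025)])
E
```

```text
at [ 0.5189 -0.3319  0.1019] F [-0.25 -0.31 -4.42] w 0.495 t 32.35
wp (0.5175, -0.332, 0.094, 0.025) rows 1
  each [0.0014, -0.0003, 0.0079] [-0.05, 0.09, -0.3]
```

Emit:
{"op": "apply_moves", "data": {
  "targets": [
    [[0.001,0,0.003],[0,0,0],0],
    [[0,0,0.002],[0,0,0],0],
    [[0,0,0.001],[0,0,0],0],
    [[0,0,0.0005],[0,0,0],0],
    [[0,0,0],[0,0,0],0],
    [[0,0,0],[0,0,0],0],
    [[0,0,0],[0,0,0],0],
    [[0,0,0],[0,0,0],0]
  ]
}}

```text
time: 33.35
position: [0.5173, -0.3314, 0.0946]
ee_rot: [0.064, 0.998, -0.0, 0.0]
force: [0.2, 0.7, -4.8]
gripper_width: 0.495
grasp_force: 62.2
```

Emit:
{"op": "apply_moves", "data": {
  "targets": [
    [[0,0,0.0006],[0,0,0],0],
    [[0,0,0],[0,0,0],0],
    [[0,0,0.0005],[0,0,0],0],
    [[0,0,0],[0,0,0],0],
    [[0,0,0],[0,0,0],0],
    [[0,0,0],[0,0,0],0],
    [[0,0,0],[0,0,0],0],
    [[0,0,0],[0,0,0],0]
  ]
}}

```text
time: 34.35
position: [0.5173, -0.3314, 0.0938]
ee_rot: [0.064, 0.998, -0.0, 0.0]
force: [-2.9, 1.3, 3.5]
gripper_width: 0.496
grasp_force: 63.1
```

Emit:
{"op": "apply_moves", "data": {
  "targets": [
    [[0,0,0],[0,0,0],0.65],
    [[0,0,0],[0,0,0],0.8],
    [[0,0,0],[0,0,0],0.8],
    [[0,0,0],[0,0,0],0.8],
    [[0,0,-0.01],[0,0,0],0.8],
    [[0,0,-0.025],[0,0,0],0.8],
    [[0,0,-0.04],[0,0,0],0.8],
    [[0,0,-0.04],[0,0,0],0.8]
  ]
}}

```text
time: 35.35
position: [0.5172, -0.3313, 0.2101]
ee_rot: [0.064, 0.998, -0.0, 0.0]
force: [-0.0, -0.9, -0.9]
gripper_width: 0.799
grasp_force: 0.0
```

```bash
python3 - <<'E'
from h import *
plan([(.410,.3255,.21,.06),(.4083,.325,.093,.03)])
E
```

```text
at [ 0.5172 -0.3313  0.2101] F [-0.   -0.86 -0.88] w 0.799 t 35.35
wp (0.41, 0.3255, 0.21, 0.06) rows 12
  each [0.0158, 0.0532, -0.0] [-0.0, 0.0, -0.03]
wp (0.4083, 0.325, 0.093, 0.03) rows 4
  each [0.0004, -0.0002, 0.0292] [0.0, 0.0, 0.0]
```

Emit:
{"op": "apply_moves", "data": {
  "targets": [
    [[0.006,0.02,0],[0,0,0],0.8],
    [[0.012,0.04,0],[0,0,0],0.8],
    [[0.013,0.045,0],[0,0,0],0.8],
    [[0.013,0.045,0],[0,0,0],0.8],
    [[0.013,0.045,0],[0,0,0],0.8],
    [[0.013,0.045,0],[0,0,0],0.8],
    [[0.013,0.045,0],[0,0,0],0.8],
    [[0.012,0.034,0],[0,0,0],0.8]
  ]
}}

```text
time: 36.35
position: [0.462, -0.0007, 0.2078]
ee_rot: [0.063, 0.998, 0.0, -0.001]
force: [1.1, -0.0, 0.6]
gripper_width: 0.796
grasp_force: 0.0
```

Emit:
{"op": "apply_moves", "data": {
  "targets": [
    [[0.012,0.04,0],[0,0,0],0.8],
    [[0.013,0.045,0],[0,0,0],0.8],
    [[0.013,0.045,0],[0,0,0],0.8],
    [[0.013,0.045,0],[0,0,0],0.8],
    [[0.013,0.045,0],[0,0,0],0.8],
    [[0.013,0.045,0],[0,0,0],0.8],
    [[0.012,0.035,0],[0,0,0],0.8],
    [[0.006,0.018,0],[0,0,0],0.8]
  ]
}}

```text
time: 37.35
position: [0.4084, 0.326, 0.2079]
ee_rot: [0.063, 0.998, -0.0, -0.0]
force: [-0.1, -0.2, 0.5]
gripper_width: 0.799
grasp_force: 0.0
```

```bash
python3 - <<'E'
from h import *
for n in('scene','top'):
    p,d,K,V=snap(n,'s4.png' if n=='scene' else None); P=world(d,K,V).reshape(-1,3)
    for nm,c,z0,z1 in(('knob',(.5175,-.332),.11,.13),('pan',(.5175,-.332),.066,.077),('flask',(.409,.3255),.108,.122)):
        T=P[(np.hypot(P[:,0]-c[0],P[:,1]-c[1])<.065)&(P[:,2]>z0)&(P[:,2]<z1)]
        if len(T): print(n,nm,len(T),((T.max(0)+T.min(0))/2).round(4),T[:,2].max())
plan([(.4083,.325,.093,.03)])
E
```

```text
scene knob 202 [ 0.5191 -0.3318  0.1179] 0.12576176078244217
scene pan 2685 [ 0.5176 -0.3318  0.0715] 0.07697658582910827
scene flask 80 [0.411  0.3247 0.1137] 0.11914394385088589
top knob 92 [ 0.5179 -0.3301  0.1183] 0.12645894829333848
top pan 1530 [ 0.517  -0.3312  0.0713] 0.07664589523089549
top flask 16 [0.4217 0.3237 0.1143] 0.1182572374811578
at [0.4089 0.3257 0.208 ] F [-0.16 -0.8  -0.5 ] w 0.801 t 37.45
wp (0.4083, 0.325, 0.093, 0.03) rows 4
  each [0.0001, -0.0002, 0.0288] [-0.01, -0.01, -0.04]
```

View pics/s4.png

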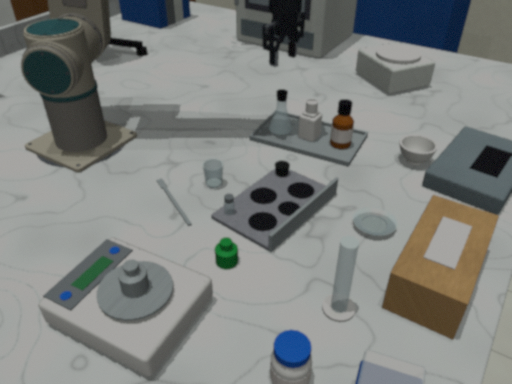

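The weight is upright and within about 2 mm of the pan's centre, at (133,285). Next is the flask, standing at (281,115).

Emit:
{"op": "apply_moves", "data": {
  "targets": [
    [[0,0,0.025],[0,0,0],0.8],
    [[0,0,0.03],[0,0,0],0.7],
    [[0,0,0.03],[0,0,0],0.7],
    [[0,0,0.02],[0,0,0],0.7],
    [[0,0,0.009],[0,0,0],0.7],
    [[0,0,0],[0,0,0],0.7],
    [[0,0,0],[0,0,0],0.45],
    [[0,0,0],[0,0,0],0]
  ]
}}

```text
time: 38.45
position: [0.4108, 0.3252, 0.0957]
ee_rot: [0.064, 0.998, 0.001, 0.001]
force: [-0.3, -0.5, 2.3]
gripper_width: 0.313
grasp_force: 58.5
```

Emit:
{"op": "apply_moves", "data": {
  "targets": [
    [[0,0,0],[0,0,0],0],
    [[0,0,0],[0,0,0],0],
    [[0,0,0],[0,0,0],0],
    [[0,0,-0.01],[0,0,0],0],
    [[0,0,-0.025],[0,0,0],0],
    [[0,0,-0.04],[0,0,0],0],
    [[0,0,-0.03],[0,0,0],0],
    [[0,0,-0.015],[0,0,0],0]
  ]
}}

```text
time: 39.45
position: [0.4104, 0.3251, 0.2164]
ee_rot: [0.064, 0.998, 0.001, 0.001]
force: [0.3, -0.4, -1.5]
gripper_width: 0.317
grasp_force: 58.9
```

```bash
python3 - <<'E'
from h import *
plan([(.569,-.0275,.215,.045),(.569,-.0275,.101,.03)])
E
```

```text
at [0.4104 0.3251 0.2164] F [ 0.27 -0.38 -1.45] w 0.317 t 39.45
wp (0.569, -0.0275, 0.215, 0.045) rows 9
  each [-0.0225, -0.0366, 0.0001] [0.01, 0.01, -0.03]
wp (0.569, -0.0275, 0.101, 0.03) rows 4
  each [0.0, 0.0, 0.0285] [0.0, 0.0, 0.0]
```

Emit:
{"op": "apply_moves", "data": {
  "targets": [
    [[-0.0125,-0.02,0],[0,0,0],0],
    [[-0.0275,-0.045,0],[0,0,0],0],
    [[-0.0315,-0.052,0],[0,0,0],0],
    [[-0.0315,-0.052,0],[0,0,0],0],
    [[-0.0315,-0.052,0],[0,0,0],0],
    [[-0.029,-0.047,0],[0,0,0],0],
    [[-0.0245,-0.04,0],[0,0,0],0],
    [[-0.0135,-0.0215,0],[0,0,0],0]
  ]
}}

```text
time: 40.45
position: [0.5679, -0.0301, 0.2134]
ee_rot: [0.065, 0.998, -0.0, -0.001]
force: [0.5, 0.6, -0.1]
gripper_width: 0.317
grasp_force: 59.1
```

Emit:
{"op": "apply_moves", "data": {
  "targets": [
    [[0,0,0],[0,0,0],0],
    [[0,0,0.015],[0,0,0],0],
    [[0,0,0.03],[0,0,0],0],
    [[0,0,0.03],[0,0,0],0],
    [[0,0,0.022],[0,0,0],0],
    [[0,0,0.01],[0,0,0],0],
    [[0,0,0.002],[0,0,0],0],
    [[0,0,0],[0,0,0],0]
  ]
}}

```text
time: 41.45
position: [0.5682, -0.0276, 0.106]
ee_rot: [0.064, 0.998, -0.0, 0.001]
force: [1.0, 0.6, -0.4]
gripper_width: 0.317
grasp_force: 59.1
```

```bash
python3 - <<'E'
from h import *
plan([(.5685,-.0275,.102,.025)])
E
```

```text
at [ 0.5682 -0.0276  0.106 ] F [ 0.96  0.63 -0.39] w 0.317 t 41.45
wp (0.5685, -0.0275, 0.102, 0.025) rows 1
  each [-0.0003, 0.0001, 0.004] [-0.0, 0.06, -0.28]
```

Emit:
{"op": "apply_moves", "data": {
  "targets": [
    [[0,0,0.001],[0,0,0],0],
    [[0,0,0.001],[0,0,0],0],
    [[0,0,0.0005],[0,0,0],0],
    [[0,0,0],[0,0,0],0],
    [[0,0,0],[0,0,0],0],
    [[0,0,0],[0,0,0],0],
    [[0,0,0],[0,0,0],0],
    [[0,0,0],[0,0,0],0]
  ]
}}

```text
time: 42.45
position: [0.5678, -0.0278, 0.1029]
ee_rot: [0.064, 0.998, 0.0, 0.0]
force: [0.0, 0.0, -0.9]
gripper_width: 0.318
grasp_force: 59.1
```

Emit:
{"op": "apply_moves", "data": {
  "targets": [
    [[0,0,0.0007],[0,0,0],0],
    [[0,0,0],[0,0,0],0],
    [[0,0,0.0006],[0,0,0],0],
    [[0,0,0],[0,0,0],0],
    [[0,0,0],[0,0,0],0],
    [[0,0,0],[0,0,0],0],
    [[0,0,0],[0,0,0],0],
    [[0,0,0],[0,0,0],0]
  ]
}}

```text
time: 43.45
position: [0.5684, -0.0279, 0.1028]
ee_rot: [0.064, 0.998, -0.0, 0.001]
force: [-3.0, 1.0, 6.4]
gripper_width: 0.318
grasp_force: 59.1
```

Contact. I'll release and go to the square bottle.

Emit:
{"op": "apply_moves", "data": {
  "targets": [
    [[0,0,0],[0,0,0],0.45],
    [[0,0,0],[0,0,0],0.7],
    [[0,0,0],[0,0,0],0.7],
    [[0,0,0],[0,0,0],0.7],
    [[0,0,-0.015],[0,0,0],0.7],
    [[0,0,-0.03],[0,0,0],0.7],
    [[0,0,-0.04],[0,0,0],0.7],
    [[0,0,-0.02],[0,0,0],0.7]
  ]
}}

```text
time: 44.45
position: [0.5694, -0.0281, 0.2105]
ee_rot: [0.064, 0.998, -0.0, 0.003]
force: [0.1, 0.8, -0.3]
gripper_width: 0.699
grasp_force: 0.0
```

```bash
python3 - <<'E'
from h import *
plan([(.4925,.333,.21,.05)])
E
```

```text
at [ 0.5694 -0.0281  0.2105] F [ 0.14  0.78 -0.29] w 0.699 t 44.45
wp (0.4925, 0.333, 0.21, 0.05) rows 8
  each [0.0153, 0.0435, -0.0] [-0.0, 0.04, -0.04]
```

Emit:
{"op": "apply_moves", "data": {
  "targets": [
    [[0.0085,0.025,0],[0,0,0],0.8],
    [[0.016,0.045,0],[0,0,0],0.8],
    [[0.019,0.054,0],[0,0,0],0.8],
    [[0.019,0.054,0],[0,0,0],0.8],
    [[0.019,0.054,0],[0,0,0],0.8],
    [[0.0175,0.05,0],[0,0,0],0.8],
    [[0.0145,0.042,0],[0,0,0],0.8],
    [[0.0085,0.024,0],[0,0,0],0.8]
  ]
}}

```text
time: 45.45
position: [0.4906, 0.3352, 0.2079]
ee_rot: [0.063, 0.998, 0.001, 0.001]
force: [0.2, 0.6, 0.5]
gripper_width: 0.802
grasp_force: 0.0
```

Emit:
{"op": "apply_moves", "data": {
  "targets": [
    [[0,0,0.015],[0,0,0],0.8],
    [[0,0,0.03],[0,0,0],0.8],
    [[0,0,0.03],[0,0,0],0.8],
    [[0,0,0.022],[0,0,0],0.8],
    [[0,0,0.01],[0,0,0],0.8],
    [[0,0,0],[0,0,0],0.8],
    [[0,0,0],[0,0,0],0.5],
    [[0,0,0],[0,0,0],0.5]
  ]
}}

```text
time: 46.45
position: [0.4919, 0.3333, 0.1008]
ee_rot: [0.064, 0.998, 0.001, 0.001]
force: [-0.6, 0.1, 0.5]
gripper_width: 0.5
grasp_force: 0.0
```

Emit:
{"op": "apply_moves", "data": {
  "targets": [
    [[0,0,0],[0,0,0],0],
    [[0,0,0],[0,0,0],0],
    [[0,0,0],[0,0,0],0],
    [[0,0,0],[0,0,0],0],
    [[0,0,-0.01],[0,0,0],0],
    [[0,0,-0.03],[0,0,0],0],
    [[0,0,-0.04],[0,0,0],0],
    [[0,0,-0.03],[0,0,0],0]
  ]
}}

```text
time: 47.45
position: [0.4908, 0.3326, 0.2109]
ee_rot: [0.064, 0.998, -0.0, -0.0]
force: [0.3, 0.5, -0.7]
gripper_width: 0.328
grasp_force: 59.3
```

```bash
python3 - <<'E'
from h import *
plan([(.526,.0465,.21,.05)])
E
```

```text
at [0.4908 0.3326 0.2109] F [ 0.3   0.52 -0.71] w 0.328 t 47.45
wp (0.526, 0.0465, 0.21, 0.05) rows 6
  each [-0.0119, -0.0466, 0.0002] [-0.0, -0.0, -0.05]
```

Emit:
{"op": "apply_moves", "data": {
  "targets": [
    [[-0.005,-0.02,0],[0,0,0],0],
    [[-0.0105,-0.042,0],[0,0,0],0],
    [[-0.013,-0.05,0],[0,0,0],0],
    [[-0.013,-0.05,0],[0,0,0],0],
    [[-0.013,-0.05,0],[0,0,0],0],
    [[-0.0105,-0.043,0],[0,0,0],0],
    [[-0.0065,-0.0245,0],[0,0,0],0],
    [[0,0,0],[0,0,0],0]
  ]
}}

```text
time: 48.45
position: [0.5248, 0.0442, 0.2077]
ee_rot: [0.066, 0.998, -0.0, -0.002]
force: [0.4, 0.6, -1.2]
gripper_width: 0.328
grasp_force: 59.5
```

Emit:
{"op": "apply_moves", "data": {
  "targets": [
    [[0,0,0.015],[0,0,0],0],
    [[0,0,0.028],[0,0,0],0],
    [[0,0,0.028],[0,0,0],0],
    [[0,0,0.02],[0,0,0],0],
    [[0,0,0.008],[0,0,0],0],
    [[0,0,0.001],[0,0,0],0],
    [[0,0,0],[0,0,0],0],
    [[0,0,0],[0,0,0],0]
  ]
}}

```text
time: 49.45
position: [0.527, 0.0466, 0.1103]
ee_rot: [0.064, 0.998, -0.0, 0.001]
force: [0.7, 0.1, -1.6]
gripper_width: 0.333
grasp_force: 59.5
```

```bash
python3 - <<'E'
from h import *
plan([(.526,.0465,.108,.05)])
E
```

```text
at [0.527  0.0466 0.1103] F [ 0.75  0.14 -1.64] w 0.333 t 49.45
wp (0.526, 0.0465, 0.108, 0.05) rows 1
  each [0.001, -0.0002, 0.0023] [0.0, 0.08, -0.3]
```

Emit:
{"op": "apply_moves", "data": {
  "targets": [
    [[0,0,0.0007],[0,0,0],0],
    [[0,0,0.0006],[0,0,0],0],
    [[0,0,0.0005],[0,0,0],0],
    [[0,0,0],[0,0,0],0],
    [[0,0,0],[0,0,0],0],
    [[0,0,0],[0,0,0],0],
    [[0,0,0],[0,0,0],0],
    [[0,0,0],[0,0,0],0]
  ]
}}

```text
time: 50.45
position: [0.5264, 0.0466, 0.1078]
ee_rot: [0.064, 0.998, -0.0, -0.0]
force: [0.5, -0.4, -1.0]
gripper_width: 0.329
grasp_force: 59.5
```

Emit:
{"op": "apply_moves", "data": {
  "targets": [
    [[0,0,0.0006],[0,0,0],0],
    [[0,0,0],[0,0,0],0],
    [[0,0,0.0004],[0,0,0],0],
    [[0,0,0],[0,0,0],0],
    [[0,0,0],[0,0,0],0],
    [[0,0,0],[0,0,0],0],
    [[0,0,0],[0,0,0],0],
    [[0,0,0],[0,0,0],0]
  ]
}}

```text
time: 51.45
position: [0.5267, 0.0465, 0.1077]
ee_rot: [0.064, 0.998, -0.0, 0.0]
force: [-2.6, 1.0, 6.3]
gripper_width: 0.328
grasp_force: 60.4
```

Emit:
{"op": "apply_moves", "data": {
  "targets": [
    [[0,0,0],[0,0,0],0.45],
    [[0,0,0],[0,0,0],0.7],
    [[0,0,0],[0,0,0],0.7],
    [[0,0,0],[0,0,0],0.7],
    [[0,0,-0.015],[0,0,0],0.7],
    [[0,0,-0.03],[0,0,0],0.7],
    [[0,0,-0.04],[0,0,0],0.7],
    [[0,0,-0.02],[0,0,0],0.7]
  ]
}}

```text
time: 52.45
position: [0.528, 0.0465, 0.2155]
ee_rot: [0.064, 0.998, 0.0, 0.002]
force: [0.3, 0.3, 0.0]
gripper_width: 0.697
grasp_force: 0.0
```

```bash
python3 - <<'E'
from h import *
plan([(.5765,.3405,.21,.05)])
E
```

```text
at [0.528  0.0465 0.2155] F [0.33 0.29 0.03] w 0.697 t 52.45
wp (0.5765, 0.3405, 0.21, 0.05) rows 6
  each [-0.0018, 0.0496, 0.001] [0.0, 0.05, -0.05]
```

Emit:
{"op": "apply_moves", "data": {
  "targets": [
    [[-0.001,0.03,0],[0,0,0],0.8],
    [[-0.002,0.055,0],[0,0,0],0.8],
    [[-0.0025,0.06,0],[0,0,0],0.8],
    [[-0.0025,0.06,0],[0,0,0],0.8],
    [[-0.002,0.055,0],[0,0,0],0.8],
    [[-0.001,0.0375,0],[0,0,0],0.8],
    [[0,0,0.01],[0,0,0],0.8],
    [[0,0,0.02],[0,0,0],0.8]
  ]
}}

```text
time: 53.45
position: [0.5758, 0.3404, 0.183]
ee_rot: [0.064, 0.998, 0.0, 0.001]
force: [0.4, -0.5, -0.2]
gripper_width: 0.798
grasp_force: 0.0
```

Emit:
{"op": "apply_moves", "data": {
  "targets": [
    [[0,0,0.025],[0,0,0],0.8],
    [[0,0,0.025],[0,0,0],0.8],
    [[0,0,0.015],[0,0,0],0.8],
    [[0,0,0.006],[0,0,0],0.8],
    [[0,0,0],[0,0,0],0.8],
    [[0,0,0],[0,0,0],0.55],
    [[0,0,0],[0,0,0],0.55],
    [[0,0,0],[0,0,0],0]
  ]
}}

```text
time: 54.45
position: [0.5757, 0.3408, 0.1118]
ee_rot: [0.064, 0.998, 0.001, 0.001]
force: [0.7, 0.4, 1.4]
gripper_width: 0.38
grasp_force: 59.4
```

Emit:
{"op": "apply_moves", "data": {
  "targets": [
    [[0,0,0],[0,0,0],0],
    [[0,0,0],[0,0,0],0],
    [[0,0,0],[0,0,0],0],
    [[0,0,-0.01],[0,0,0],0],
    [[0,0,-0.025],[0,0,0],0],
    [[0,0,-0.035],[0,0,0],0],
    [[0,0,-0.02],[0,0,0],0],
    [[0,0,0],[0,0,0],0]
  ]
}}

```text
time: 55.45
position: [0.576, 0.3404, 0.2024]
ee_rot: [0.064, 0.998, 0.0, 0.001]
force: [-0.2, -0.6, -1.2]
gripper_width: 0.379
grasp_force: 59.6
```

```bash
python3 - <<'E'
from h import *
plan([(.586,.108,.21,.05)])
E
```

```text
at [0.576  0.3404 0.2024] F [-0.23 -0.59 -1.15] w 0.379 t 55.45
wp (0.586, 0.108, 0.21, 0.05) rows 5
  each [-0.0079, -0.0458, -0.0015] [0.01, 0.03, -0.06]
```

Emit:
{"op": "apply_moves", "data": {
  "targets": [
    [[-0.004,-0.02,0],[0,0,0],0],
    [[-0.007,-0.042,0],[0,0,0],0],
    [[-0.008,-0.048,0],[0,0,0],0],
    [[-0.008,-0.048,0],[0,0,0],0],
    [[-0.0075,-0.044,0],[0,0,0],0],
    [[-0.0045,-0.027,0],[0,0,0],0],
    [[0,0,0],[0,0,0],0],
    [[0,0,0.01],[0,0,0],0]
  ]
}}

```text
time: 56.45
position: [0.5845, 0.1078, 0.1902]
ee_rot: [0.064, 0.998, 0.0, -0.0]
force: [0.1, 0.7, -2.6]
gripper_width: 0.381
grasp_force: 60.0
```

Emit:
{"op": "apply_moves", "data": {
  "targets": [
    [[0,0,0.02],[0,0,0],0],
    [[0,0,0.025],[0,0,0],0],
    [[0,0,0.018],[0,0,0],0],
    [[0,0,0.006],[0,0,0],0],
    [[0,0,0.001],[0,0,0],0],
    [[0,0,0],[0,0,0],0],
    [[0,0,0],[0,0,0],0],
    [[0,0,0],[0,0,0],0]
  ]
}}

```text
time: 57.45
position: [0.5852, 0.1081, 0.1215]
ee_rot: [0.064, 0.998, 0.0, 0.001]
force: [0.7, 0.7, -1.1]
gripper_width: 0.381
grasp_force: 60.0
```

```bash
python3 - <<'E'
from h import *
plan([(.586,.108,.1195,.05)])
E
```

```text
at [0.5852 0.1081 0.1215] F [ 0.74  0.73 -1.06] w 0.381 t 57.45
wp (0.586, 0.108, 0.1195, 0.05) rows 1
  each [-0.0008, -0.0, 0.002] [0.01, 0.07, -0.32]
```

Emit:
{"op": "apply_moves", "data": {
  "targets": [
    [[0,0,0.0007],[0,0,0],0],
    [[0,0,0],[0,0,0],0],
    [[0,0,0.0007],[0,0,0],0],
    [[0,0,0],[0,0,0],0],
    [[0,0,0.0004],[0,0,0],0],
    [[0,0,0],[0,0,0],0],
    [[0,0,0],[0,0,0],0],
    [[0,0,0],[0,0,0],0]
  ]
}}

```text
time: 58.45
position: [0.5847, 0.1081, 0.119]
ee_rot: [0.064, 0.998, 0.0, 0.0]
force: [-0.8, 1.1, -1.8]
gripper_width: 0.377
grasp_force: 60.0
```

Emit:
{"op": "apply_moves", "data": {
  "targets": [
    [[0,0,0.0006],[0,0,0],0],
    [[0,0,0],[0,0,0],0],
    [[0,0,0.0005],[0,0,0],0],
    [[0,0,0],[0,0,0],0],
    [[0,0,0],[0,0,0],0],
    [[0,0,0],[0,0,0],0],
    [[0,0,0],[0,0,0],0],
    [[0,0,0],[0,0,0],0]
  ]
}}

```text
time: 59.45
position: [0.5851, 0.1081, 0.1186]
ee_rot: [0.064, 0.998, 0.0, 0.001]
force: [-1.1, 0.6, 5.5]
gripper_width: 0.381
grasp_force: 60.6
```

Contact. I'll release, rise and clear off to the side to look.

Emit:
{"op": "apply_moves", "data": {
  "targets": [
    [[0,0,0],[0,0,0],0.5],
    [[0,0,0],[0,0,0],0.7],
    [[0,0,0],[0,0,0],0.7],
    [[0,0,0],[0,0,0],0.7],
    [[0,0,-0.015],[0,0,0],0.7],
    [[0,0,-0.03],[0,0,0],0.7],
    [[0,0,-0.04],[0,0,0],0.7],
    [[0,0,-0.03],[0,0,0],0.7]
  ]
}}

```text
time: 60.45
position: [0.5855, 0.1082, 0.2361]
ee_rot: [0.064, 0.998, 0.0, 0.002]
force: [0.6, 0.5, -0.2]
gripper_width: 0.695
grasp_force: 0.0
```

Emit:
{"op": "apply_moves", "data": {
  "targets": [
    [[0,0.02,0],[0,0,0],0.7],
    [[0,0.04,0],[0,0,0],0.7],
    [[0,0.05,0],[0,0,0],0.7],
    [[0,0.05,0],[0,0,0],0.7],
    [[0,0.05,0],[0,0,0],0.7],
    [[0,0.03,0],[0,0,0],0.7],
    [[0,0,0],[0,0,0],0.7],
    [[0,0,0],[0,0,0],0.7]
  ]
}}

```text
time: 61.45
position: [0.6145, 0.3461, 0.2321]
ee_rot: [0.064, 0.998, -0.001, -0.001]
force: [0.7, -0.0, -0.3]
gripper_width: 0.698
grasp_force: 0.0
```

```bash
python3 - <<'E'
from h import *
im=[]
for n in('scene','top'):
    p,d,K,V=snap(n); P=world(d,K,V).reshape(-1,3); im.append(p)
    for nm,c,z0,z1 in(('knob',(.5175,-.332),.11,.13),('bottle',(.586,.108),.125,.14),('square',(.526,.0465),.107,.12),('flask',(.569,-.0275),.115,.13),('vial',(.494,-.039),.045,.06),('stopper',(.519,.139),.03,.045),('beaker',(.399,.037),.045,.06)):
        T=P[(np.hypot(P[:,0]-c[0],P[:,1]-c[1])<.035)&(P[:,2]>z0)&(P[:,2]<z1)]
        if len(T): print(n,nm,len(T),((T.max(0)+T.min(0))/2).round(4),T[:,2].max().round(4))
cv2.imwrite('pics/f.png',cv2.resize(np.hstack([im[0][90:384,:400],im[1][90:384,80:480]])[:,:,::-1],(800,294)))
E
```

```text
scene knob 205 [ 0.5188 -0.3311  0.1183] 0.1265
scene bottle 147 [0.5859 0.1088 0.1295] 0.134
scene square 128 [0.5277 0.0467 0.1119] 0.1167
scene flask 157 [ 0.5678 -0.0275  0.1209] 0.1266
scene vial 85 [ 0.4954 -0.0391  0.051 ] 0.057
scene stopper 138 [0.5198 0.1393 0.0354] 0.0409
scene beaker 180 [0.3986 0.0367 0.0513] 0.0575
top knob 94 [ 0.5201 -0.3307  0.1195] 0.129
top bottle 161 [0.5848 0.1093 0.1304] 0.1356
top square 124 [0.5266 0.0474 0.1144] 0.1197
top flask 123 [ 0.5664 -0.0276  0.1224] 0.1277
top vial 52 [ 0.4956 -0.039   0.0526] 0.0565
top stopper 144 [0.5185 0.1406 0.0374] 0.0419
top beaker 85 [0.3992 0.0376 0.0519] 0.0588
```

View pics/f.png

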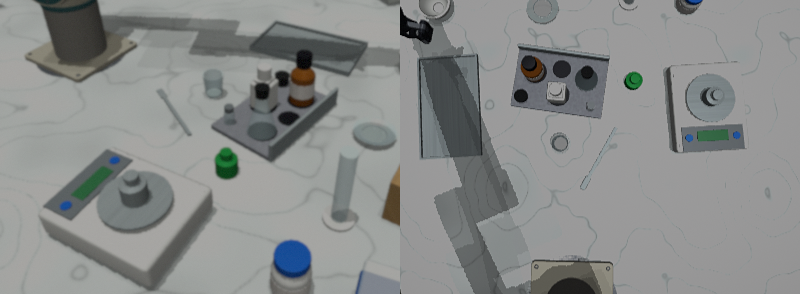

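All three are back on their pads at top-half (533,68), (587,75) and (556,92), within about 2 mm of centre. The weight stands on the pan at (713,97), and the bystanders haven't moved.

```bash
python3 -c "
from workcell import robot; print(robot.job_done())"
```

```text
the job is handed in; nothing more can be done
None
```

The job is handed in: the check weight stands upright within about 3 mm of the pan's centre, the bottle, flask and square bottle are back on their own pads, and the vial, stopper and beaker are undisturbed.

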